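# Fetch the jar from behind the canisters and wedge the fruit crate tight

## Task

Fetch the yellow-lidded jar from the plywood crate: first stand both square canisters that block it on the steel tray, then stand the jar on the round wooden board, and then stand each canister back in the crate where it was. Last, push the wooden wedge firmly down, thin end first and flat face to the canisters, into the gap left between the row and the crate's end wall, until it jams with the row tight. Leave the red-lidded jar alone, and end with everything standing and let go.

Things in the scene. Friction and masses are not known exactly. Their poses are not given: they have to be found in the camera images.
- crate: Fixed open plywood crate, 170 (x) x 158 (y) mm, blue strip on its -x front. Origin: centre of its underside. Floor 8 mm thick; end walls 6 mm thick, inner faces y = +-73, tops z = 80 mm for x below -15, else 25 mm; front and rear walls inner faces x = +-79, tops z = 25 mm. Canisters in the front row, centres x = -40, y = -38 and +28 mm; jar behind, near x = 26, y = -12 to 12 mm
- wedge_gap (a point): On the crate at x = -40, y = 66, z = 80 mm: mouth (rim level) of the gap between the +y canister and the +y end wall; 14 mm wide at the start, 22 mm when the row is pushed fully to -y. The wedge enters here and, driven, slides down the wall's rim, shifting to -y by 26 mm per 100 mm of descent and pushing the row along; it jams with its origin at about y = 54, z = 18 mm of the crate
- orange_canister: White square canister with an orange lid, 62 x 62 x 100 mm high, 0.2 to 0.45 kg, sides in line with the crate. Origin: centre of its underside, z up. It stands in the front row of the crate, on either the -y or the +y side, and must go back to the same side
- green_canister: White square canister with a green lid, 62 x 62 x 100 mm high, otherwise as the orange one; it has the other place in the row
- yellow_jar: Round jar with a yellow lid, 50 mm in diameter, 56 mm high, about 0.12 kg. Origin: centre of its underside, z up. It stands on the crate floor about 9 mm behind the canisters
- red_jar: Round jar of the same size with a red lid, on the table. A bystander, not to be moved
- wedge: Wooden wedge standing thin end down in the block, 0.09 kg, 140 mm long (z), 40 wide (x). Origin: middle of its thin end. Flat face at y = -3 mm; sloping face from y = 3 at z = 0 to y = 39 at z = 140 mm. Grip it across its width near z = 120, y = 14 mm. In the crate its x, y point like the crate's: flat face to the canister, slope on the wall's rim. Jams at about 10 to 20 N of push
- block: Fixed black block, 74 x 64 x 60 mm high, with a slot 52 mm deep that holds the wedge; axes in line with the wedge's. Origin: centre of its underside
- tray: Fixed steel tray, 130 (x) x 220 (y) mm, floor 4 mm thick, rim 3 mm thick and 14 mm high. Origin: centre of its underside. Both canisters fit on it side by side along y, for instance centred at y = +50 and -50 mm
- board: Fixed round dark wooden board, 140 mm in diameter, 15 mm high. Origin: centre of its underside

How it is judged (in metres and radians):
On the way, in this order (a step that is already met when the one before it is completed fails the run):
1. both canisters stand released on the steel tray, the yellow-lidded jar still in the crate (x of orange_canister in the frame of tray between -0.034 and 0.034 m and y of orange_canister in the frame of tray between -0.079 and 0.079 m and z of orange_canister in the frame of tray between -0.005 and 0.01 m and angle between each of orange_canister, green_canister's own z axis and vertical below 0.1 rad and contact force between the fingers and orange_canister below 0.1 N and linear speed of each of orange_canister, green_canister below 0.02 m/s and x of green_canister in the frame of tray between -0.034 and 0.034 m and y of green_canister in the frame of tray between -0.079 and 0.079 m and z of green_canister in the frame of tray between -0.005 and 0.01 m and contact force between the fingers and green_canister below 0.1 N and distance of yellow_jar from where it was at the start of the episode below 0.03 m), for 0.2 s.
2. the yellow-lidded jar stands released on the round board (horizontal distance between yellow_jar and board below 0.045 m and z of yellow_jar in the frame of board between 0.01 and 0.021 m and angle between yellow_jar's own z axis and vertical below 0.1 rad and contact force between the fingers and yellow_jar below 0.1 N and linear speed of yellow_jar below 0.02 m/s), for 0.2 s.
3. both canisters stand released in the crate, each where it was (distance of each of orange_canister, green_canister from where it was at the start of the episode below 0.015 m and angle between each of orange_canister, green_canister's own z axis and vertical below 0.1 rad and contact force between the fingers and orange_canister below 0.1 N and linear speed of each of orange_canister, green_canister below 0.02 m/s and contact force between the fingers and green_canister below 0.1 N), for 0.2 s.
At the end, for the whole second after the job is handed in: Canisters within 15 mm of their start places; jar upright on the board, centre within 45 mm; wedge in the +y gap (crate x -70 to -10, y 44 to 66 mm), upright to 0.15 rad, square to 0.2 rad, flat face to the row, thin end at most 27 mm above the crate's underside; all released, at rest (all of step 2 and all of step 3 and z of wedge in the frame of crate between 0.003 and 0.027 m and x of wedge in the frame of crate between -0.07 and -0.01 m and y of wedge in the frame of crate between 0.044 and 0.066 m and angle between wedge's own z axis and vertical below 0.15 rad and angle between the x axis of wedge and the x axis of crate, either way round below 0.2 rad and contact force between the fingers and wedge below 0.1 N and linear speed of wedge below 0.02 m/s); the robot touches nothing.
It fails at once if the red-lidded jar is moved by more than 20 mm or tipped (distance of red_jar from where it was at the start of the episode above 0.02 m or angle between red_jar's own z axis and vertical above 0.3 rad).
It fails at once if a canister or the yellow-lidded jar is tipped over (angle between any of orange_canister, green_canister, yellow_jar's own z axis and vertical above 0.6 rad).
It also fails if it takes over 144 s, if anything falls off the work surface, if the arm or the gripper's body presses on something with over 40 N, if the wrist force passes 120 N, or if a joint passes its speed limit or range.

## Robot

A 6-joint arm with a two-finger parallel gripper is mounted at the origin on the work surface. World frame = base frame: x ahead of the robot, y to its left, z up, the work surface at z = 0. Lengths are in mm, angles in degrees, forces in N, time in s.
With the tool pointing down it reaches from about 275 to 750 mm from the base axis. Payload 10.2 kg.
Tool frame: the origin (TCP) lies on the centre line of the jaws, within the pads' length; the fingertips stand 19 mm ahead of it and the grasp point (between the pads) is the TCP; z points along the fingers, y is the line along which they close (so a half turn about z gives the same grasp; the last joint's range is limited). The gripper opens to 88 mm and grips with 3 to 60 N. Pads are 18 mm wide; open, the fingers measure 123 mm over their backs; the gripper's body (75 mm by 187 mm) begins 45 mm behind the grasp point.
Start: joints at [-79.836, 17.928, 85.812, -0, 76.261, -12.8], TCP at [204.82, -483.405, 257.72] pointing down, gripper open.
Joint ranges: [-168.41, 168.41], [-55.51, 124.54], [10.69, 146.95], [-70.63, 250.63], [1, 178], [-165.06, 165.06]. Speed limits (degrees/s): [136.94, 136.94, 172.46, 180, 180, 180].

## Interface

Orientations are given as [roll, pitch, yaw] about the fixed x, y, z axes, in that order (R = Rz(yaw) Ry(pitch) Rx(roll)).
In Python, from cell import status, optics, job, models gives the robot as it stands.
- The arm moves only by the tool servo_tool, never from a script. Its arguments are lists of equal length, an entry for each row: "claw": the closure, from -1 (fully open) to 1 (shut), so that 0 is half open; "linear": the shift along the tool's x, y, z in m, a list of three; "roll": the turn about the tool's z in rad. A call has exactly 8 rows; each row is the pose to reach, as a shift and turn from the pose commanded when the call began, along the tool's axes at that moment; what a row does not reach only later rows make up. A row lasts 1/12 s, in which the tool goes at most 41.7 mm and 7.16 degrees, less where a joint would pass 70% of its speed; a pose out of reach is approached as far as the arm can. A call with a gripper value outside its range is refused whole. The fingers move at their own pace and stop on an object; the grip force is fixed at half the most. Time passes only in rows, so rows that repeat a pose let the fingers close, or fill a call up. It gives the time, the measured TCP pose, the force, the opening and the grip force at its end, in the units of the state.
- status.get_state(): the state, without advancing time (a new reading comes with each control period).
- optics.get_image(name): name is "scene" or "top" or "wrist"; returns (picture, depth): 400x640x3 uint8, red, green, blue; 400x640 float32, mm along the optical axis (not along the pixel's ray), 0 where there is no reading.
- optics.camera_params(name): a dict with "fx", "fy", "cx", "cy" (pixels), "camera_from_world" (4x4, takes a point from world to camera coordinates). Camera axes: x right, y down, z forward; pixel columns grow to the right and rows downward; lengths in mm; the calibration is good to about 2 mm. A picture is of the moment at which its call begins: read the wrist's pose just before it. camera_params takes no time and is no camera call; for the wrist camera it gives the pose at the moment of the call.
- job.finish_job(): hands the job in; it is judged then, once.
Trained networks look in the newest picture that a camera, given by its name, has taken for a name from the list of things; names that differ only in an ending like _2 or _b are one class to them, and where a whole thing is asked for, a point or a joint stands for the part that bears it (a point fixed in the world has none). Each returns a list of dicts, best first, with "conf" (0 to 1); they miss things now and then, are a little off and sometimes report something else, mostly with a low value. They report only what shows in the picture. A call takes as long as a camera call.
- models.masks_of(camera, label): "region" (400x640 bool, what is visible of it) and "bbox" ([left, top, right, bottom] in pixels, round what is visible of it).
The state is a dict: "t": time; "joints": joint angles; "joint_velocities": joint speeds; "joint_torque": joint torques, N m; "ee_pos": TCP position; "tcp_rot": TCP orientation; "force": force on the tool from outside, world axes, zero at the start; "wrist_torque": the same for the moment, N m; "opening": opening from 0.0 (shut) to 1.0 (fully open); "finger_force": force on a finger pad.
Only numpy, scipy, OpenCV 4.12 (cv2) and the standard library are available. Lean on these libraries where they do the work, as an engineer would, in place of code of your own. Each camera call takes 0.05 s, during which the arm holds its last target. There are 200 camera calls.

## Working session

There is one attempt and no reset: what is moved stays moved. The work goes in short steps, Python scripts to look and compute and a tool call to move; the robot and the scene stay as the last step left them, time stands still between calls to the robot, and variables do not carry over. Pictures are saved under pics/ and viewed, at most 14 in all, crops included, and the job is handed in when it is done.

Besides the shell and the picture viewer there is one more tool, called after "Emit:" as a command line: name --pt "numbers of a row" for each row, then --argument value for the rest. servo_tool: Moves the arm, as the interface text tells. Its arguments: {"type":"object","properties":{"claw":{"type":"array","items":{"type":"number"}},"linear":{"type":"array","items":{"type":"array","items":{"type":"number"}}},"roll":{"type":"array","items":{"type":"number"}}},"required":["claw","linear","roll"]}

```bash
ls; mkdir -p pics
python3 - <<'E'
from cell import status, optics
import cv2
s=status.get_state(); print(s)
for n in("scene","top"):
    p,d=optics.get_image(n); cv2.imwrite(f"pics/{n}1.png",p[:,:,::-1])
    c=optics.camera_params(n);print(n,c)
E
```

```text
pics
{'t': 0.0, 'joints': array([-7.98339035e+01,  1.79588958e+01,  8.58536580e+01, -1.00442121e-04,
        7.62623599e+01, -1.28012964e+01]), 'joint_velocities': array([ 0.02463624, -0.01262184, -0.00315453,  0.04557461,  0.06845193,
       -0.05024735]), 'joint_torque': array([-2.20286245e-05, -4.02213049e+01, -2.52269572e+01,  6.94624661e-02,
        3.52391344e-02, -8.00108660e-05]), 'ee_pos': array([ 204.79400093, -483.16171761,  257.16826787]), 'tcp_rot': array([-1.79926927e+02, -1.65035614e-02,  2.29674063e+01]), 'force': array([ 0.58041864, -0.14378476, -0.38106665]), 'wrist_torque': array([-0.0118575 , -0.00046702,  0.02546579]), 'finger_force': 0.0, 'opening': 0.9958809534524438}
scene {'fx': 439.8837622131522, 'fy': 439.8837622131522, 'cx': 320.9864191794366, 'cy': 199.7138084945301, 'camera_from_world': array([[-7.22382404e-01,  6.91481278e-01,  4.15987711e-03,
         3.66723398e+02],
       [ 5.19657282e-01,  5.46829053e-01, -6.56455860e-01,
        -1.96565301e+02],
       [-4.56201678e-01, -4.72050452e-01, -7.54352967e-01,
         1.39929828e+03],
       [ 0.00000000e+00,  0.00000000e+00,  0.00000000e+00,
         1.00000000e+00]])}
top {'fx': 516.7642798583089, 'fy': 516.7642798583089, 'cx': 312.43225268095307, 'cy': 199.8702318050146, 'camera_from_world': array([[ 6.53680375e-03, -9.99880851e-01, -1.39840314e-02,
         1.21499030e+01],
       [-9.93374371e-01, -4.88843960e-03, -1.14819262e-01,
         5.15030313e+02],
       [ 1.14737221e-01,  1.46419294e-02, -9.93287966e-01,
         1.21403902e+03],
       [ 0.00000000e+00,  0.00000000e+00,  0.00000000e+00,
         1.00000000e+00]])}
```

View pics/scene1.png

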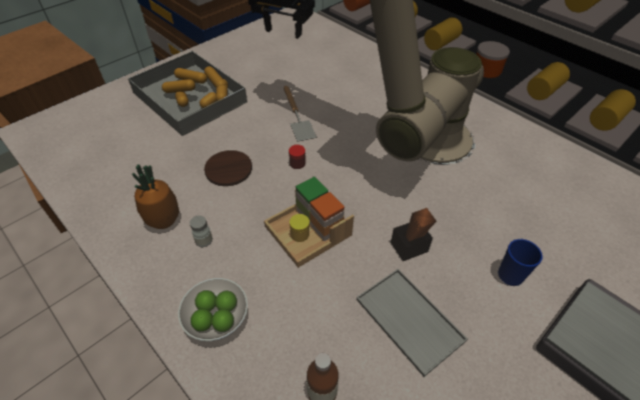

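View pics/top1.png

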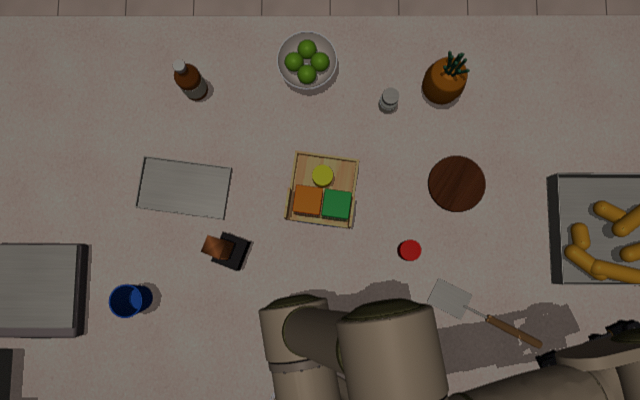

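```bash
cat > h.py <<'E'
import numpy as np,cv2
from cell import status,optics,models
def unproj(cam,d,m,c=None):
    c=c or optics.camera_params(cam); T=np.linalg.inv(c["camera_from_world"])
    v,u=np.nonzero(m&(d>0)); z=d[v,u]
    P=np.c_[(u-c["cx"])*z/c["fx"],(v-c["cy"])*z/c["fy"],z]
    return P@T[:3,:3].T+T[:3,3]
E
python3 - <<'E'
from h import *
for cam in("top",):
    p,d=optics.get_image(cam)
    for n in("crate","orange_canister","green_canister","yellow_jar","red_jar","wedge","block","tray","board"):
        for r in models.masks_of(cam,n)[:2]:
            if r["conf"]<.3: continue
            P=unproj(cam,d,r["region"]); zt=np.percentile(P[:,2],97)
            Q=P[P[:,2]>zt-8]; 
            b=cv2.minAreaRect(Q[:,:2].astype(np.float32)); 
            a=cv2.minAreaRect(P[:,:2].astype(np.float32)); 
            f=lambda b:[np.round(x,1) for x in b]
            print(n,round(r["conf"],2),r["bbox"],"zt",round(zt),"top",*f(b),"all",*f(a),"med",np.median(Q,0).round())
E
```

```text
crate 0.79 [282.8, 151.9, 360.5, 228.3] zt 81 top [497.3  -1.1] [157.9  76.6] 82.5 all [546.8  -6.5] [171.1 178.7] 81.5 med [497.  55.  81.]
orange_canister 0.75 [291.1, 187.2, 323.2, 220.2] zt 112 top [508.3  25.5] [61.8 61.9] 82.2 all [514.8  28.9] [71.  74.8] 82.3 med [508.  26. 108.]
green_canister 0.69 [319.1, 188.2, 352.9, 224.9] zt 112 top [498.7 -39.6] [61.4 60.9] 82.2 all [498.6 -39.6] [61.4 61. ] 82.1 med [499. -39. 108.]
yellow_jar 0.87 [308.6, 165.1, 334.2, 186.0] zt 68 top [571.3  -7.5] [46. 47.] 2.4 all [570.9  -7.3] [47.7 45.7] 15.3 med [570.  -8.  64.]
yellow_jar 0.55 [202.1, 234.7, 230.6, 259.4] zt 151 top [400.2 228.1] [43.9 39.3] 69.7 all [399.6 227.2] [46.  39.9] 69.5 med [400. 227. 148.]
red_jar 0.63 [395.6, 239.6, 424.4, 261.5] zt 60 top [ 396.8 -214. ] [49.2 46.8] 44.1 all [ 396.9 -213.3] [49.7 47.8] 38.5 med [ 398. -213.   56.]
wedge 0.84 [200.1, 233.9, 231.6, 257.8] zt 151 top [400. 228.] [43.4 39.5] 70.5 all [405.  241.4] [79.7 39.8] 69.5 med [400. 227. 148.]
block 0.57 [213.7, 230.6, 248.9, 268.8] zt 65 top [392.1 207.7] [63.5 74. ] 69.6 all [392.2 213.9] [79.1 80.5] 71.9 med [388. 198.  60.]
tray 0.84 [133.7, 155.1, 232.8, 218.0] zt 15 top [548.6 334.4] [221.8 130.5] 82.7 all [547.7 334.1] [222.8 132.2] 82.7 med [546. 337.   9.]
tray 0.41 [428.1, 156.3, 486.9, 213.7] zt 20 top [ 560.8 -335.2] [137.1 136.4] 16.4 all [ 561.5 -335.5] [138.4 137.7] 16.4 med [ 560. -335.   15.]
board 0.89 [426.2, 155.7, 484.0, 212.4] zt 20 top [ 560.5 -336.2] [138.1 137.9] 17.5 all [ 560.4 -336.9] [139.9 140.2] 78.9 med [ 560. -335.   15.]
```

The top view shows the crate at about (322,190) px, with orange on +y (308,200) and green on -y (337,205). The tray is at (185,187), the block and wedge at (228,248), the board at (457,183) and the red jar at (410,250). The second yellow_jar hit is the wedge, and the second tray hit is the board.

Emit:
servo_tool --claw '[-1,-1,-1,-1,-1,-1,-1,-1]' --pt "0.031 -0.02 0" --pt "0.062 -0.04 0" --pt "0.093 -0.06 0" --pt "0.124 -0.08 0" --pt "0.155 -0.1 0" --pt "0.186 -0.12 0" --pt "0.217 -0.14 0" --pt "0.248 -0.16 0" --roll '[-0.12,-0.24,-0.36,-0.48,-0.6,-0.72,-0.84,-0.96]'

```text
t: 1.27
ee_pos: [371.4, -237.7, 257.9]
tcp_rot: [180.0, 0.0, 78.3]
force: [-0.1, -1.5, 0.4]
opening: 1.001
finger_force: 0.0
```

```bash
cat >> h.py <<'E'
O=np.array([543.8,-7.6]); YC=-7.9
def fr(o,yaw,x,y):
    a=np.radians(yaw);c,s=np.cos(a),np.sin(a); return np.array(o)+[c*x-s*y,s*x+c*y]
def go(x,y,z,yaw):
    s=status.get_state(); p=s["ee_pos"]; yw=s["tcp_rot"][2]
    a=np.radians(yw); d=np.array([x,y,z])-p
    print("at",p.round(1),"rot",s["tcp_rot"].round(1),"shift m",(np.array([np.cos(a)*d[0]+np.sin(a)*d[1],np.sin(a)*d[0]-np.cos(a)*d[1],-d[2]])/1000).round(4),"roll",round(-np.radians((yaw-yw+180)%360-180),3),"t",round(s["t"],1),"F",s["force"].round(1),"op",round(s["opening"],3),round(s["finger_force"],1))
E
python3 -c "
from h import *
go(498.7,-39.6,200,82.1)"
```

```text
at [ 371.4 -237.7  257.9] rot [180.    0.   78.3] shift m [0.2198 0.0845 0.0579] roll -0.066 t 1.3 F [-0.1 -1.5  0.4] op 1.001 0.0
```

Emit:
servo_tool --claw '[-1,-1,-1,-1,-1,-1,-1,-1]' --pt "0.037 0.014 0.01" --pt "0.073 0.028 0.02" --pt "0.11 0.042 0.03" --pt "0.147 0.056 0.04" --pt "0.183 0.07 0.05" --pt "0.22 0.0845 0.058" --pt "0.22 0.0845 0.058" --pt "0.22 0.0845 0.058" --roll '[-0.02,-0.04,-0.066,-0.066,-0.066,-0.066,-0.066,-0.066]'

```text
t: 1.93
ee_pos: [499.5, -40.4, 199.2]
tcp_rot: [-179.9, -0.0, 81.9]
force: [-0.2, -0.7, 0.0]
opening: 1.002
finger_force: 0.0
```

Run:
```python
from h import *
go(498.7,-39.6,90,82.1)
p,d=optics.get_image("wrist");cv2.imwrite("pics/w1.png",p[:,:,::-1])
c=optics.camera_params("wrist")
for n in("orange_canister","green_canister","yellow_jar"):
    for r in models.masks_of("wrist",n)[:1]:
        P=unproj("wrist",d,r["region"],c); zt=np.percentile(P[:,2],90);Q=P[abs(P[:,2]-zt)<5]
        b=cv2.minAreaRect(Q[:,:2].astype(np.float32));print(n,r["conf"],zt.round(1),b)
```

```text
at [499.5 -40.4 199.2] rot [-179.9   -0.    81.9] shift m [ 0.0007 -0.0009  0.1092] roll -0.003 t 1.9 F [-0.2 -0.7  0. ] op 1.002 0.0
orange_canister 0.69 108.9 ((509.53900146484375, 22.734880447387695), (61.74142074584961, 62.22293472290039), 82.11322784423828)
green_canister 0.94 108.8 ((500.6109924316406, -42.03269577026367), (60.9194221496582, 62.029842376708984), 82.18757629394531)
yellow_jar 0.81 64.9 ((573.0543212890625, -10.67780876159668), (48.47807312011719, 49.209556579589844), 82.64793395996094)
```

View pics/w1.png

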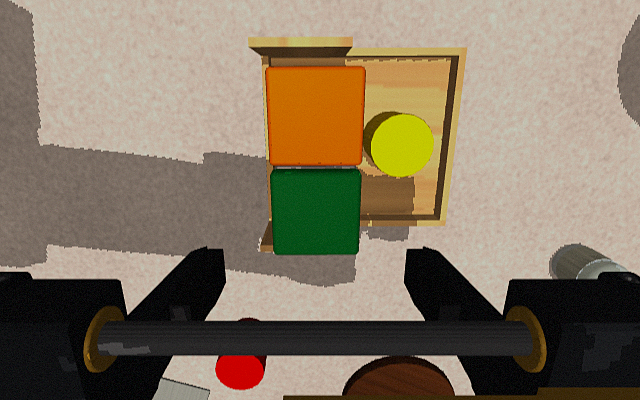

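The wrist view shows green at (315,210), directly between the fingers, orange at (315,115) and the jar at (402,145). All agree with the top-camera fix to about 2 mm, so I'm descending.

Emit:
servo_tool --claw '[-1,-1,-1,-1,-1,-1,0,0.4]' --pt "0 0 0.025" --pt "0 0 0.05" --pt "0 0 0.075" --pt "0 0 0.095" --pt "0 0 0.107" --pt "0 0 0.107" --pt "0 0 0.107" --pt "0 0 0.107" --roll '[0,0,0,0,0,0,0,0]'

```text
t: 2.8
ee_pos: [499.7, -42.5, 93.9]
tcp_rot: [179.9, 0.0, 81.7]
force: [0.5, 0.2, 0.7]
opening: 0.87
finger_force: 0.0
```

Emit:
servo_tool --claw '[1,1,1,1,1,1,1,1]' --pt "0 0 0" --pt "0 0 0" --pt "0 0 0" --pt "0 0 -0.005" --pt "0 0 -0.02" --pt "0 0 -0.05" --pt "0 0 -0.08" --pt "0 0 -0.11" --roll '[0,0,0,0,0,0,0,0]'

```text
t: 3.47
ee_pos: [498.8, -41.6, 204.1]
tcp_rot: [-179.9, -0.0, 81.8]
force: [0.6, 0.4, -1.7]
opening: 0.701
finger_force: 30.0
```

Run:
```python
from h import *
t=(548,334);y=-7.3
print(fr(t,y,0,50),fr(t,y,0,-50))
a=fr(t,y,0,50); go(*a,200,82.7)
```

```text
[554.35323043 383.59472213] [541.64676957 284.40527787]
at [498.8 -41.6 204.1] rot [-179.9   -0.    81.8] shift m [ 0.4287 -0.006   0.0041] roll -0.016 t 3.5 F [ 0.6  0.4 -1.7] op 0.701 30.0
```

Emit:
servo_tool --claw '[1,1,1,1,1,1,1,1]' --pt "0.01 0 0" --pt "0.03 -0.001 0" --pt "0.06 -0.002 0" --pt "0.09 -0.002 0" --pt "0.12 -0.002 0" --pt "0.15 -0.003 0" --pt "0.18 -0.003 0" --pt "0.21 -0.003 0" --roll '[0,0,-0.004,-0.008,-0.012,-0.016,-0.016,-0.016]'

```text
t: 4.13
ee_pos: [525.8, 168.3, 202.0]
tcp_rot: [-179.9, 0.0, 82.7]
force: [0.1, -0.5, -1.8]
opening: 0.703
finger_force: 30.0
```

Emit:
servo_tool --claw '[1,1,1,1,1,1,1,1]' --pt "0.03 0 0" --pt "0.06 -0.001 0" --pt "0.09 -0.001 0" --pt "0.12 -0.002 0" --pt "0.15 -0.002 0" --pt "0.18 -0.003 0" --pt "0.205 -0.003 0" --pt "0.218 -0.003 0" --roll '[0,0,0,0,0,0,0,0]'

```text
t: 4.8
ee_pos: [550.2, 386.1, 201.3]
tcp_rot: [-179.9, 0.0, 82.8]
force: [0.3, -0.0, -2.1]
opening: 0.703
finger_force: 30.0
```

Run:
```python
from h import *
go(554.4,383.6,90,82.7)
```

```text
at [550.2 386.1 201.3] rot [-179.9    0.    82.8] shift m [-0.0019  0.0045  0.1113] roll 0.002 t 4.8 F [ 0.3 -0.  -2.1] op 0.703 30.0
```

Emit:
servo_tool --claw '[1,1,1,1,1,1,1,1]' --pt "0 0.004 0.02" --pt "-0.002 0.004 0.05" --pt "-0.002 0.004 0.075" --pt "-0.002 0.004 0.092" --pt "-0.002 0.004 0.1" --pt "-0.002 0.004 0.104" --pt "-0.002 0.004 0.107" --pt "-0.002 0.004 0.109" --roll '[0,0,0,0,0,0,0,0]'

```text
t: 5.47
ee_pos: [555.3, 380.9, 94.4]
tcp_rot: [179.9, -0.0, 82.7]
force: [0.3, 0.4, -1.8]
opening: 0.705
finger_force: 30.0
```

Emit:
servo_tool --claw '[1,1,1,1,1,1,1,1]' --pt "0 0 0.001" --pt "0 0 0.002" --pt "0 0 0.003" --pt "0 0 0.003" --pt "0 0 0.003" --pt "0 0 0.003" --pt "0 0 0.003" --pt "0 0 0.003" --roll '[0,0,0,0,0,0,0,0]'

```text
t: 6.13
ee_pos: [555.0, 380.6, 90.8]
tcp_rot: [180.0, -0.0, 82.7]
force: [0.4, -0.3, -1.4]
opening: 0.703
finger_force: 30.0
```

Emit:
servo_tool --claw '[1,1,1,-1,-1,-1,-1,-1]' --pt "0 0 0.001" --pt "0 0 0.002" --pt "0 0 0.002" --pt "0 0 0.002" --pt "0 0 0.002" --pt "0 0 0.002" --pt "0 0 0.002" --pt "0 0 -0.01" --roll '[0,0,0,0,0,0,0,0]'

```text
t: 6.8
ee_pos: [554.0, 380.1, 98.7]
tcp_rot: [-179.8, 0.1, 82.7]
force: [-1.4, -0.4, -0.2]
opening: 0.996
finger_force: 0.0
```

Emit:
servo_tool --claw '[-1,-1,-1,-1,-1,-1,-1,-1]' --pt "0 0 -0.02" --pt "0 0 -0.05" --pt "0 0 -0.085" --pt "0 0 -0.1" --pt "-0.03 0 -0.1" --pt "-0.07 0 -0.1" --pt "-0.11 0 -0.1" --pt "-0.15 0 -0.1" --roll '[0,0,0,0,0,0,0,0]'

```text
t: 7.47
ee_pos: [535.2, 230.4, 201.7]
tcp_rot: [179.9, -0.0, 82.7]
force: [0.7, -1.2, 0.3]
opening: 0.998
finger_force: 0.0
```

Run:
```python
from h import *
go(509,24,200,82.1)
p,d=optics.get_image("top")
for r in models.masks_of("top","green_canister")[:1]:
        P=unproj("top",d,r["region"]); zt=np.percentile(P[:,2],90);Q=P[abs(P[:,2]-zt)<5]
        print(r["conf"],zt,cv2.minAreaRect(Q[:,:2].astype(np.float32)))
```

```text
at [535.2 230.4 201.7] rot [179.9  -0.   82.7] shift m [-2.081e-01  2.000e-04  1.700e-03] roll 0.011 t 7.5 F [ 0.7 -1.2  0.3] op 0.998 0.0
0.58 92.91860979192222 ((525.2144775390625, 355.9707336425781), (2.339509963989258, 11.458446502685547), 72.2278060913086)
```

Emit:
servo_tool --claw '[-1,-1,-1,-1,-1,-1,-1,-1]' --pt "-0.035 0 0" --pt "-0.07 0 0" --pt "-0.105 0 0" --pt "-0.14 0 0" --pt "-0.175 0 0" --pt "-0.2 0 0" --pt "-0.208 0 0.002" --pt "-0.208 0 0.002" --roll '[0.003,0.006,0.009,0.011,0.011,0.011,0.011,0.011]'

```text
t: 8.23
ee_pos: [509.5, 24.6, 199.1]
tcp_rot: [180.0, -0.0, 81.9]
force: [-0.4, -0.1, 0.4]
opening: 1.003
finger_force: 0.0
```

Emit:
servo_tool --claw '[-1,-1,-1,-1,-1,-1,0,0.4]' --pt "0 0 0.025" --pt "0 0 0.05" --pt "0 0 0.075" --pt "0 0 0.095" --pt "0 0 0.107" --pt "0 0 0.107" --pt "0 0 0.107" --pt "0 0 0.107" --roll '[0,0,0,0,0,0,0,0]'

```text
t: 8.9
ee_pos: [510.0, 26.3, 92.8]
tcp_rot: [179.9, -0.0, 82.1]
force: [1.1, -0.2, -0.0]
opening: 0.87
finger_force: 0.0
```

Emit:
servo_tool --claw '[1,1,1,1,1,1,1,1]' --pt "0 0 0" --pt "0 0 0" --pt "0 0 0" --pt "0 0 -0.005" --pt "0 0 -0.02" --pt "0 0 -0.05" --pt "0 0 -0.08" --pt "0 0 -0.11" --roll '[0,0,0,0,0,0,0,0]'

```text
t: 9.57
ee_pos: [508.7, 25.5, 203.0]
tcp_rot: [-179.9, -0.0, 82.0]
force: [0.8, 0.2, -2.8]
opening: 0.701
finger_force: 30.0
```

Run:
```python
from h import *
go(541.6,284.4,200,82.7)
```

```text
at [508.7  25.5 203. ] rot [-179.9   -0.    82. ] shift m [ 0.2609 -0.0034  0.003 ] roll -0.012 t 9.6 F [ 0.8  0.2 -2.8] op 0.701 30.0
```

Emit:
servo_tool --claw '[1,1,1,1,1,1,1,1]' --pt "0.02 0 0" --pt "0.06 -0.001 0" --pt "0.1 -0.002 0" --pt "0.14 -0.003 0" --pt "0.18 -0.003 0" --pt "0.22 -0.003 0" --pt "0.25 -0.003 0" --pt "0.26 -0.003 0" --roll '[0,0,-0.004,-0.008,-0.012,-0.012,-0.012,-0.012]'

```text
t: 10.23
ee_pos: [541.6, 287.2, 201.3]
tcp_rot: [-179.9, -0.0, 82.9]
force: [0.5, 0.1, -3.6]
opening: 0.702
finger_force: 30.0
```

Emit:
servo_tool --claw '[1,1,1,1,1,1,1,1]' --pt "0 0 0.02" --pt "0 0 0.05" --pt "0 0 0.075" --pt "0 0 0.095" --pt "0 0 0.105" --pt "0 0 0.108" --pt "0 0 0.111" --pt "0 0 0.111" --roll '[0,0,0,0,0,0,0,0]'

```text
t: 10.9
ee_pos: [542.8, 283.3, 91.5]
tcp_rot: [179.9, -0.0, 82.7]
force: [0.2, 0.4, -2.8]
opening: 0.702
finger_force: 30.0
```

Emit:
servo_tool --claw '[1,1,1,1,1,-1,-1,-1]' --pt "0 0 0.001" --pt "0 0 0.002" --pt "0 0 0.003" --pt "0 0 0.003" --pt "0 0 0.003" --pt "0 0 0.003" --pt "0 0 0.003" --pt "0 0 0.003" --roll '[0,0,0,0,0,0,0,0]'

```text
t: 11.57
ee_pos: [542.4, 283.4, 87.8]
tcp_rot: [180.0, -0.0, 82.7]
force: [0.8, 0.4, -0.5]
opening: 0.903
finger_force: 0.0
```

Emit:
servo_tool --claw '[-1,-1,-1,-1,-1,-1,-1,-1]' --pt "0 0 0" --pt "0 0 -0.01" --pt "0 0 -0.03" --pt "0 0 -0.06" --pt "0 0 -0.1" --pt "-0.04 0 -0.1" --pt "-0.08 0 -0.1" --pt "-0.12 0 -0.1" --roll '[0,0,0,0,0,0,0,0]'

```text
t: 12.23
ee_pos: [526.7, 163.4, 189.0]
tcp_rot: [179.9, -0.0, 82.8]
force: [0.0, -0.9, -0.2]
opening: 0.999
finger_force: 0.0
```

Run:
```python
from h import *
go(572,-9,150,82.1)
p,d=optics.get_image("top");cv2.imwrite("pics/top2.png",p[:,:,::-1])
for n in("green_canister","orange_canister","yellow_jar"):
    for r in models.masks_of("top",n)[:1]:
        P=unproj("top",d,r["region"]); zt=np.percentile(P[:,2],90);Q=P[abs(P[:,2]-zt)<5]
        print(n,r["conf"],zt,cv2.minAreaRect(Q[:,:2].astype(np.float32)))
```

```text
at [526.7 163.4 189. ] rot [179.9  -0.   82.8] shift m [-0.1653  0.0665  0.039 ] roll 0.012 t 12.2 F [ 0.  -0.9 -0.2] op 0.999 0.0
green_canister 0.95 106.1371068272396 ((554.2125854492188, 381.9661865234375), (62.6435661315918, 61.66950988769531), 83.02825164794922)
orange_canister 0.5 105.44286164515992 ((515.3151245117188, 262.7411804199219), (13.975299835205078, 12.203678131103516), 88.37332916259766)
yellow_jar 0.6 66.89467247615642 ((571.10400390625, -8.53957748413086), (45.701629638671875, 48.400169372558594), 34.2967643737793)
```

View pics/top2.png

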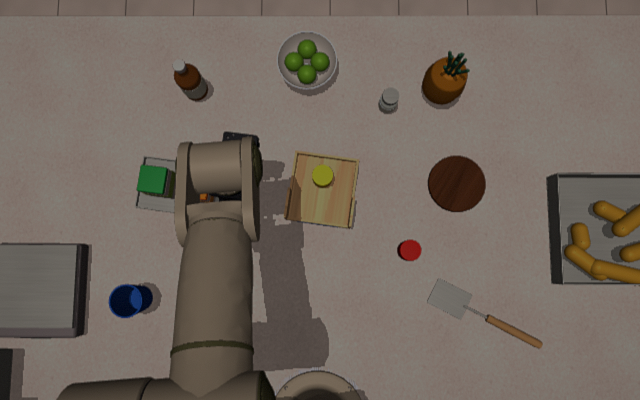

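Green stands on the tray at (153,180). Orange is under the arm, and its release looked clean. The jar at (322,175) hasn't moved, so I'm taking it next.

Emit:
servo_tool --claw '[-1,-1,-1,-1,-1,-1,-1,-1]' --pt "-0.035 0.014 0.006" --pt "-0.07 0.028 0.013" --pt "-0.105 0.042 0.02" --pt "-0.14 0.056 0.03" --pt "-0.16 0.064 0.036" --pt "-0.165 0.0665 0.039" --pt "-0.165 0.0665 0.039" --pt "-0.165 0.0665 0.039" --roll '[0.004,0.008,0.012,0.012,0.012,0.012,0.012,0.012]'

```text
t: 13.1
ee_pos: [572.3, -6.2, 148.9]
tcp_rot: [180.0, -0.0, 82.1]
force: [-0.2, 0.3, 0.9]
opening: 1.003
finger_force: 0.0
```

Emit:
servo_tool --claw '[-1,-1,-1,-1,-1,-1,0,0.5]' --pt "0 0 0.025" --pt "0 0 0.05" --pt "0 0 0.075" --pt "0 0 0.09" --pt "0 0 0.1" --pt "0 0 0.1" --pt "0 0 0.1" --pt "0 0 0.1" --roll '[0,0,0,0,0,0,0,0]'

```text
t: 13.77
ee_pos: [572.9, -7.2, 50.1]
tcp_rot: [179.9, 0.0, 82.1]
force: [-0.3, 0.5, -0.1]
opening: 0.868
finger_force: 0.0
```

Emit:
servo_tool --claw '[1,1,1,1,1,1,1,1]' --pt "0 0 0" --pt "0 0 0" --pt "0 0 0" --pt "0 0 0" --pt "0 0 -0.02" --pt "0 0 -0.05" --pt "0 0 -0.085" --pt "0 0 -0.12" --roll '[0,0,0,0,0,0,0,0]'

```text
t: 14.43
ee_pos: [571.7, -7.7, 169.8]
tcp_rot: [-179.9, -0.0, 82.0]
force: [-0.4, 1.1, -0.2]
opening: 0.557
finger_force: 30.0
```

Run:
```python
from h import *
go(560.5,-336,170,82.1)
```

```text
at [571.7  -7.7 169.8] rot [-179.9   -0.    82. ] shift m [-3.267e-01  3.450e-02 -2.000e-04] roll -0.001 t 14.4 F [-0.4  1.1 -0.2] op 0.557 30.0
```

Emit:
servo_tool --claw '[1,1,1,1,1,1,1,1]' --pt "-0.02 0.002 0" --pt "-0.055 0.006 0" --pt "-0.09 0.01 0" --pt "-0.125 0.013 0" --pt "-0.16 0.017 0" --pt "-0.195 0.02 0" --pt "-0.23 0.024 0" --pt "-0.265 0.028 0" --roll '[0,0,0,0,0,0,0,0]'

```text
t: 15.1
ee_pos: [562.7, -275.8, 168.7]
tcp_rot: [-180.0, -0.0, 82.0]
force: [1.1, 1.3, -1.4]
opening: 0.557
finger_force: 30.0
```

Emit:
servo_tool --claw '[1,1,1,1,1,1,1,1]' --pt "-0.03 0.003 0" --pt "-0.055 0.006 0" --pt "-0.062 0.006 0.01" --pt "-0.062 0.006 0.035" --pt "-0.062 0.006 0.065" --pt "-0.062 0.006 0.09" --pt "-0.062 0.006 0.105" --pt "-0.062 0.006 0.109" --roll '[0,0,0,0,0,0,0,0]'

```text
t: 15.77
ee_pos: [559.3, -334.4, 56.2]
tcp_rot: [-179.7, -0.2, 82.1]
force: [-1.7, 2.3, 4.3]
opening: 0.559
finger_force: 30.0
```

Emit:
servo_tool --claw '[1,1,1,1,1,1,-1,-1]' --pt "0 0 0" --pt "0 0 0.002" --pt "0 0 0.003" --pt "0 0 0.004" --pt "0 0 0.004" --pt "0 0 0.004" --pt "0 0 0.004" --pt "0 0 0.004" --roll '[0,0,0,0,0,0,0,0]'

```text
t: 16.43
ee_pos: [560.7, -336.4, 56.1]
tcp_rot: [180.0, 0.0, 82.0]
force: [-0.2, 0.3, -1.4]
opening: 0.688
finger_force: 0.0
```

Emit:
servo_tool --claw '[-1,-1,-1,-1,-1,-1,-1,-1]' --pt "0 0 0" --pt "0 0 -0.01" --pt "0 0 -0.04" --pt "0 0 -0.08" --pt "0 0 -0.12" --pt "0.04 0 -0.14" --pt "0.08 0 -0.14" --pt "0.12 0 -0.14" --roll '[0,0,0,0,0,0,0,0]'

```text
t: 17.1
ee_pos: [577.5, -216.6, 198.4]
tcp_rot: [179.8, 0.1, 81.9]
force: [1.7, 0.1, -0.4]
opening: 1.002
finger_force: 0.0
```

Run:
```python
from h import *
go(554.3,381,200,82.7)
p,d=optics.get_image("scene");cv2.imwrite("pics/scene2.png",p[:,:,::-1])
p,d=optics.get_image("top")
for n in("green_canister","orange_canister"):
    for r in models.masks_of("top",n)[:1]:
        P=unproj("top",d,r["region"]); zt=np.percentile(P[:,2],90);Q=P[abs(P[:,2]-zt)<5]
        print(n,r["conf"],zt,cv2.minAreaRect(Q[:,:2].astype(np.float32)))
```

```text
at [ 577.5 -216.6  198.4] rot [1.798e+02 1.000e-01 8.190e+01] shift m [ 0.5885 -0.1067 -0.0016] roll -0.013 t 17.1 F [ 1.7  0.1 -0.4] op 1.002 0.0
green_canister 0.97 106.16624305944174 ((553.85498046875, 382.1726379394531), (63.06845474243164, 61.69321823120117), 82.21427154541016)
orange_canister 0.78 106.50324083378254 ((541.0003051757812, 282.8273010253906), (62.32522964477539, 61.12140655517578), 83.00841522216797)
```

View pics/scene2.png

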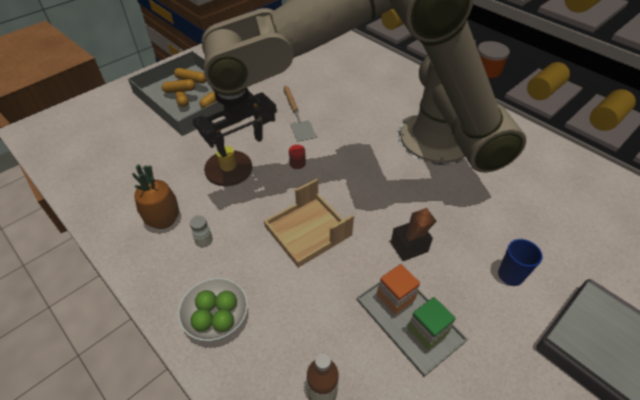

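The jar stands on the board at (228,160). Both canisters stand on the tray, orange at (398,287) and green at (433,322). Now I'm returning green.

Emit:
servo_tool --claw '[-1,-1,-1,-1,-1,-1,-1,-1]' --pt "0.037 -0.007 0" --pt "0.074 -0.013 0" --pt "0.111 -0.02 0" --pt "0.148 -0.027 0" --pt "0.185 -0.033 0" --pt "0.222 -0.04 0" --pt "0.259 -0.047 0" --pt "0.296 -0.053 0" --roll '[0,0,0,0,0,0,0,0]'

```text
t: 17.97
ee_pos: [565.9, 83.3, 196.1]
tcp_rot: [180.0, 0.0, 81.9]
force: [0.1, 0.3, -0.3]
opening: 0.999
finger_force: 0.0
```

Emit:
servo_tool --claw '[-1,-1,-1,-1,-1,-1,-1,-1]' --pt "0.037 -0.007 0" --pt "0.074 -0.013 0" --pt "0.111 -0.02 0" --pt "0.148 -0.027 0" --pt "0.185 -0.033 0" --pt "0.222 -0.04 0" --pt "0.26 -0.047 0" --pt "0.292 -0.053 0" --roll '[-0.013,-0.013,-0.013,-0.013,-0.013,-0.013,-0.013,-0.013]'

```text
t: 18.63
ee_pos: [554.3, 380.7, 195.9]
tcp_rot: [180.0, -0.0, 82.7]
force: [-0.2, -0.3, 0.7]
opening: 0.997
finger_force: 0.0
```

Run:
```python
from h import *
go(554.3,381,90,82.7)
```

```text
at [554.3 380.7 195.9] rot [180.   -0.   82.7] shift m [ 0.0003 -0.      0.1059] roll 0.0 t 18.6 F [-0.2 -0.3  0.7] op 0.997 0.0
```

Grasp, lift and check.

Emit:
servo_tool --claw '[-1,-1,-1,-1,-1,-1,0,0.4]' --pt "0 0 0.025" --pt "0 0 0.05" --pt "0 0 0.075" --pt "0 0 0.095" --pt "0 0 0.106" --pt "0 0 0.106" --pt "0 0 0.106" --pt "0 0 0.106" --roll '[0,0,0,0,0,0,0,0]'

```text
t: 19.3
ee_pos: [554.8, 379.5, 91.4]
tcp_rot: [179.9, -0.1, 82.7]
force: [0.8, 0.3, 0.1]
opening: 0.872
finger_force: 0.0
```

Emit:
servo_tool --claw '[1,1,1,1,1,1,1,1]' --pt "0 0 0" --pt "0 0 0" --pt "0 0 0" --pt "0 0 -0.005" --pt "0 0 -0.02" --pt "0 0 -0.05" --pt "0 0 -0.08" --pt "0 0 -0.12" --roll '[0,0,0,0,0,0,0,0]'

```text
t: 19.97
ee_pos: [552.7, 379.2, 209.2]
tcp_rot: [-179.8, 0.1, 82.8]
force: [0.9, 0.2, -3.4]
opening: 0.699
finger_force: 30.0
```

Run:
```python
from h import *
go(499.5,-41,210,82.1)
```

```text
at [552.7 379.2 209.2] rot [-1.798e+02  1.000e-01  8.280e+01] shift m [-0.4235  0.     -0.0008] roll 0.012 t 20.0 F [ 0.9  0.2 -3.4] op 0.699 30.0
```

Emit:
servo_tool --claw '[1,1,1,1,1,1,1,1]' --pt "-0.01 0 0" --pt "-0.03 0 0" --pt "-0.06 0 0" --pt "-0.09 0 0" --pt "-0.12 0 0" --pt "-0.15 0 0" --pt "-0.18 0 0" --pt "-0.21 0 0" --roll '[0,0,0.004,0.008,0.012,0.012,0.012,0.012]'

```text
t: 20.63
ee_pos: [526.6, 170.0, 209.9]
tcp_rot: [-180.0, 0.0, 82.1]
force: [1.0, 0.8, -2.7]
opening: 0.701
finger_force: 30.0
```

Emit:
servo_tool --claw '[1,1,1,1,1,1,1,1]' --pt "-0.03 0 0" --pt "-0.06 0 0" --pt "-0.09 0 0" --pt "-0.12 0 0" --pt "-0.15 0 0" --pt "-0.18 0 0" --pt "-0.205 0 0" --pt "-0.213 0 0" --roll '[0,0,0,0,0,0,0,0]'

```text
t: 21.3
ee_pos: [497.5, -42.3, 210.0]
tcp_rot: [-180.0, 0.0, 81.9]
force: [0.4, -0.3, -1.8]
opening: 0.697
finger_force: 30.0
```

Emit:
servo_tool --claw '[1,1,1,1,1,1,1,1]' --pt "0 0 0" --pt "0 0 0" --pt "0 0 0" --pt "0 0 0" --pt "0 0 0" --pt "0 0 0" --pt "0 0 0" --pt "0 0 0" --roll '[0,0,0,0,0,0,0,0]'

```text
t: 21.97
ee_pos: [498.0, -39.5, 209.7]
tcp_rot: [-180.0, -0.0, 82.1]
force: [-0.8, -0.8, -2.1]
opening: 0.701
finger_force: 30.0
```

Run:
```python
from h import *
go(499.5,-41,94,82.1)
p,d=optics.get_image("wrist");cv2.imwrite("pics/w2.png",p[:,:,::-1])
go(499.5,-41,94,82.1)
```

```text
at [498.  -39.5 209.7] rot [-180.    -0.    82.1] shift m [-0.0013  0.0017  0.1157] roll 0.0 t 22.0 F [-0.8 -0.8 -2.1] op 0.701 30.0
at [498.  -39.6 209.7] rot [-180.    -0.    82.1] shift m [-0.0012  0.0017  0.1157] roll 0.0 t 22.0 F [ 0.4  0.7 -2.1] op 0.704 30.0
```

View pics/w2.png

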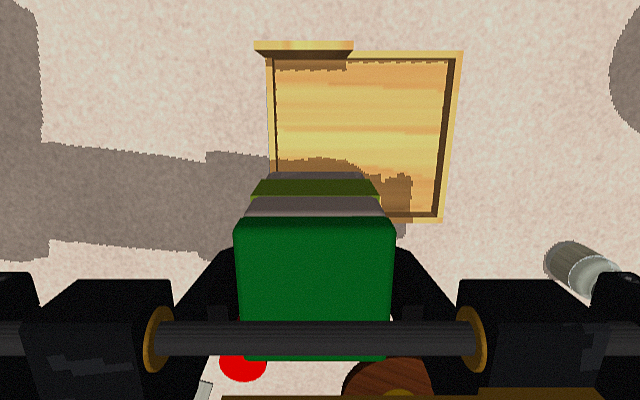

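The green canister hangs square at (313,285) and the crate is empty, so I'm lowering it into the -y place.

Emit:
servo_tool --claw '[1,1,1,1,1,1,1,1]' --pt "-0.0015 0.0015 0.01" --pt "-0.0015 0.0015 0.03" --pt "-0.0015 0.0015 0.05" --pt "-0.0015 0.0015 0.07" --pt "-0.0015 0.0015 0.085" --pt "-0.0015 0.0015 0.1" --pt "-0.0015 0.0015 0.11" --pt "-0.0015 0.0015 0.112" --roll '[0,0,0,0,0,0,0,0]'

```text
t: 22.68
ee_pos: [498.4, -41.3, 95.7]
tcp_rot: [-179.8, -0.0, 82.1]
force: [-0.2, 0.1, -2.7]
opening: 0.701
finger_force: 30.0
```

Emit:
servo_tool --claw '[1,1,1,1,1,1,1,1]' --pt "0 0 0" --pt "0 0 0.001" --pt "0 0 0.002" --pt "0 0 0.003" --pt "0 0 0.003" --pt "0 0 0.003" --pt "0 0 0.003" --pt "0 0 0.003" --roll '[0,0,0,0,0,0,0,0]'

```text
t: 23.35
ee_pos: [499.4, -41.4, 94.9]
tcp_rot: [180.0, 0.0, 82.1]
force: [0.6, -0.1, -0.9]
opening: 0.699
finger_force: 30.0
```

Emit:
servo_tool --claw '[1,1,-1,-1,-1,-1,-1,-1]' --pt "0 0 0.001" --pt "0 0 0.001" --pt "0 0 0.001" --pt "0 0 0.001" --pt "0 0 0.001" --pt "0 0 0.001" --pt "0 0 0.001" --pt "0 0 -0.02" --roll '[0,0,0,0,0,0,0,0]'

```text
t: 24.02
ee_pos: [497.7, -41.0, 112.1]
tcp_rot: [-179.6, -0.1, 82.1]
force: [-0.0, 0.4, 0.1]
opening: 1.005
finger_force: 0.0
```

Emit:
servo_tool --claw '[-1,-1,-1,-1,-1,-1,-1,-1]' --pt "0 0 -0.03" --pt "0 0 -0.06" --pt "0 0 -0.085" --pt "0.035 0 -0.085" --pt "0.07 0 -0.085" --pt "0.105 0 -0.085" --pt "0.14 0 -0.085" --pt "0.175 0 -0.085" --roll '[0,0,0,0,0,0,0,0]'

```text
t: 24.68
ee_pos: [523.3, 133.6, 199.8]
tcp_rot: [180.0, -0.0, 82.1]
force: [0.4, -0.1, 0.2]
opening: 1.002
finger_force: 0.0
```

Emit:
servo_tool --claw '[-1,-1,-1,-1,-1,-1,-1,-1]' --pt "0.037 0 0" --pt "0.074 0 0" --pt "0.111 -0.001 0" --pt "0.145 -0.002 0" --pt "0.152 -0.002 0" --pt "0.152 -0.002 0" --pt "0.152 -0.002 0" --pt "0.152 -0.002 0" --roll '[-0.012,-0.012,-0.012,-0.012,-0.012,-0.012,-0.012,-0.012]'

```text
t: 25.35
ee_pos: [542.4, 281.5, 199.7]
tcp_rot: [-180.0, 0.0, 82.7]
force: [-0.5, -0.5, -0.3]
opening: 0.998
finger_force: 0.0
```

Run:
```python
from h import *
go(542.4,283.4,90,82.7)
```

```text
at [542.4 281.5 199.7] rot [-180.     0.    82.7] shift m [ 0.0019 -0.0002  0.1097] roll 0.0 t 25.4 F [-0.5 -0.5 -0.3] op 0.998 0.0
```

Emit:
servo_tool --claw '[-1,-1,-1,-1,-1,-1,0,0.4]' --pt "0.002 0 0.025" --pt "0.002 0 0.05" --pt "0.002 0 0.075" --pt "0.002 0 0.095" --pt "0.002 0 0.11" --pt "0.002 0 0.11" --pt "0.002 0 0.11" --pt "0.002 0 0.11" --roll '[0,0,0,0,0,0,0,0]'

```text
t: 26.02
ee_pos: [543.3, 284.2, 91.1]
tcp_rot: [179.9, -0.0, 82.7]
force: [-0.3, 0.6, 0.5]
opening: 0.874
finger_force: 0.0
```

Emit:
servo_tool --claw '[1,1,1,1,1,1,1,1]' --pt "0 0 0" --pt "0 0 0" --pt "0 0 0" --pt "0 0 -0.005" --pt "0 0 -0.02" --pt "0 0 -0.05" --pt "0 0 -0.08" --pt "0 0 -0.12" --roll '[0,0,0,0,0,0,0,0]'

```text
t: 26.68
ee_pos: [541.4, 284.4, 209.2]
tcp_rot: [-179.8, 0.1, 82.8]
force: [0.4, 0.7, -3.5]
opening: 0.703
finger_force: 30.0
```

Run:
```python
from h import *
go(509.2,25.8,210,82.1)
p,d=optics.get_image("top")
for n in("green_canister",):
    for r in models.masks_of("top",n)[:1]:
        P=unproj("top",d,r["region"]); zt=np.percentile(P[:,2],90);Q=P[abs(P[:,2]-zt)<5]
        print(n,r["conf"],zt,cv2.minAreaRect(Q[:,:2].astype(np.float32)))
```

```text
at [541.4 284.4 209.2] rot [-1.798e+02  1.000e-01  8.280e+01] shift m [-0.2606  0.0005 -0.0008] roll 0.012 t 26.7 F [ 0.4  0.7 -3.5] op 0.703 30.0
```

Emit:
servo_tool --claw '[1,1,1,1,1,1,1,1]' --pt "-0.02 0 0" --pt "-0.06 0 0" --pt "-0.1 0 0" --pt "-0.14 0 0" --pt "-0.18 0 0" --pt "-0.22 0 0" --pt "-0.25 0 0" --pt "-0.259 0 0" --roll '[0,0,0.006,0.012,0.012,0.012,0.012,0.012]'

```text
t: 27.45
ee_pos: [509.1, 24.4, 209.1]
tcp_rot: [-179.9, 0.1, 81.9]
force: [0.3, -1.5, -2.9]
opening: 0.701
finger_force: 30.0
```

Emit:
servo_tool --claw '[1,1,1,1,1,1,1,1]' --pt "0 0 0" --pt "0 0 0" --pt "0 0 0" --pt "0 0 0" --pt "0 0 0" --pt "0 0 0" --pt "0 0 0" --pt "0 0 0" --roll '[0,0,0,0,0,0,0,0]'

```text
t: 28.12
ee_pos: [510.0, 28.1, 209.7]
tcp_rot: [-180.0, -0.0, 82.1]
force: [0.4, 0.8, -2.8]
opening: 0.701
finger_force: 30.0
```

Run:
```python
from h import *
go(509.3,27,94,82.1)
p,d=optics.get_image("top");cv2.imwrite("pics/top3.png",p[:,:,::-1])
for n in("green_canister",):
    for r in models.masks_of("top",n)[:1]:
        P=unproj("top",d,r["region"]); zt=np.percentile(P[:,2],90);Q=P[abs(P[:,2]-zt)<5]
        print(n,r["conf"],zt,cv2.minAreaRect(Q[:,:2].astype(np.float32)))
p,d=optics.get_image("wrist");cv2.imwrite("pics/w3.png",p[:,:,::-1])
```

```text
at [510.   28.1 209.7] rot [-180.    -0.    82.1] shift m [-0.0012 -0.0005  0.1157] roll 0.0 t 28.1 F [ 0.4  0.8 -2.8] op 0.701 30.0
green_canister 0.68 110.5116487832961 ((495.6297607421875, -48.16319274902344), (38.38508224487305, 59.253814697265625), 86.25187683105469)
```

View pics/w3.png

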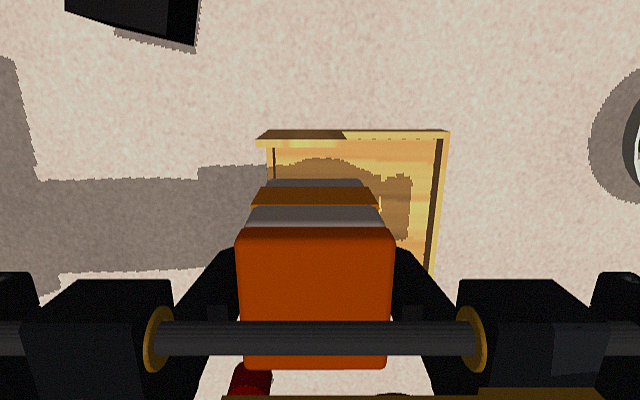

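Orange hangs square at (313,290) over the free place. I'm lowering it with 1 mm of bias away from green.

Emit:
servo_tool --claw '[1,1,1,1,1,1,1,1]' --pt "0 0 0.01" --pt "0 0 0.03" --pt "0 0 0.05" --pt "0 0 0.07" --pt "0 0 0.085" --pt "0 0 0.1" --pt "0 0 0.11" --pt "0 0 0.112" --roll '[0,0,0,0,0,0,0,0]'

```text
t: 28.93
ee_pos: [509.0, 27.9, 95.7]
tcp_rot: [-179.8, -0.0, 82.1]
force: [-0.8, 0.2, -3.7]
opening: 0.703
finger_force: 30.0
```

Emit:
servo_tool --claw '[1,1,1,1,1,1,1,1]' --pt "0 0 0" --pt "0 0 0.001" --pt "0 0 0.002" --pt "0 0 0.003" --pt "0 0 0.003" --pt "0 0 0.003" --pt "0 0 0.003" --pt "0 0 0.003" --roll '[0,0,0,0,0,0,0,0]'

```text
t: 29.6
ee_pos: [510.0, 27.8, 94.9]
tcp_rot: [180.0, 0.0, 82.1]
force: [0.5, 0.4, -2.8]
opening: 0.699
finger_force: 30.0
```

Emit:
servo_tool --claw '[1,1,1,1,-1,-1,-1,-1]' --pt "0 0 0.001" --pt "0 0 0.002" --pt "0 0 0.002" --pt "0 0 0.002" --pt "0 0 0.002" --pt "0 0 0.002" --pt "0 0 0.002" --pt "0 0 0.002" --roll '[0,0,0,0,0,0,0,0]'

```text
t: 30.27
ee_pos: [510.1, 27.8, 92.7]
tcp_rot: [180.0, -0.0, 82.1]
force: [0.8, -0.3, -0.4]
opening: 0.975
finger_force: 0.0
```

Emit:
servo_tool --claw '[-1,-1,-1,-1,-1,-1,-1,-1]' --pt "0 0 -0.02" --pt "0 0 -0.05" --pt "0 0 -0.085" --pt "0 0 -0.12" --pt "0.035 0 -0.13" --pt "0.07 0 -0.13" --pt "0.1 0 -0.13" --pt "0.1 0 -0.13" --roll '[0,0,0,0,0,0,0,0]'

```text
t: 30.93
ee_pos: [523.8, 130.8, 222.8]
tcp_rot: [180.0, -0.1, 82.3]
force: [-0.0, -0.3, -0.9]
opening: 0.999
finger_force: 0.0
```

Run:
```python
from h import *
go(398.6,224.2,230,69.6)
c=optics.camera_params("wrist")
p,d=optics.get_image("wrist");cv2.imwrite("pics/w4.png",p[:,:,::-1])
for n in("green_canister","orange_canister"):
    for r in models.masks_of("wrist",n)[:1]:
        P=unproj("wrist",d,r["region"],c); zt=np.percentile(P[:,2],90);Q=P[abs(P[:,2]-zt)<5]
        print(n,r["conf"],zt,cv2.minAreaRect(Q[:,:2].astype(np.float32)))
p,d=optics.get_image("top");cv2.imwrite("pics/top4.png",p[:,:,::-1])
for n in("green_canister","orange_canister"):
    for r in models.masks_of("top",n)[:1]:
        P=unproj("top",d,r["region"]); zt=np.percentile(P[:,2],90);Q=P[abs(P[:,2]-zt)<5]
        print(n,r["conf"],zt,cv2.minAreaRect(Q[:,:2].astype(np.float32)))
```

```text
at [523.8 130.8 222.8] rot [ 1.80e+02 -1.00e-01  8.23e+01] shift m [ 0.0758 -0.1365 -0.0072] roll 0.222 t 30.9 F [-0.  -0.3 -0.9] op 0.999 0.0
green_canister 0.69 108.4349316491282 ((501.8166198730469, -35.057491302490234), (51.99894332885742, 62.09678268432617), 82.6703109741211)
orange_canister 0.72 108.13942471114822 ((512.68408203125, 41.382545471191406), (30.7452392578125, 62.22071075439453), 83.97915649414062)
green_canister 0.63 110.45766071171644 ((499.18536376953125, -38.413326263427734), (61.43056869506836, 61.64806365966797), 82.42373657226562)
orange_canister 0.63 110.91575614768006 ((508.9891052246094, 26.551349639892578), (60.84457778930664, 61.26133728027344), 82.65652465820312)
```

View pics/w4.png

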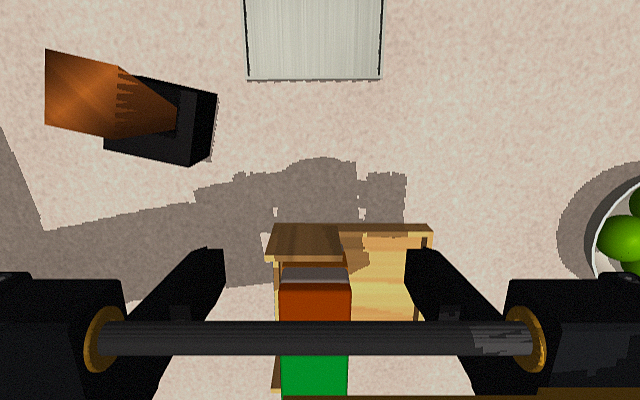

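Both canisters are back within about 1.5 mm. The wedge top is at (80,90), leaning out of its block at (160,120). I'll hover over it next.

Emit:
servo_tool --claw '[-1,-1,-1,-1,-1,-1,-1,-1]' --pt "0.016 -0.028 0" --pt "0.032 -0.056 -0.002" --pt "0.048 -0.084 -0.004" --pt "0.064 -0.112 -0.006" --pt "0.074 -0.132 -0.007" --pt "0.076 -0.136 -0.007" --pt "0.076 -0.136 -0.007" --pt "0.076 -0.136 -0.007" --roll '[0.05,0.1,0.15,0.2,0.222,0.222,0.222,0.222]'

```text
t: 31.9
ee_pos: [400.3, 220.2, 229.8]
tcp_rot: [180.0, -0.0, 69.4]
force: [-0.3, 0.3, 0.1]
opening: 0.999
finger_force: 0.0
```

Run:
```python
from h import *
go(398.6,224.2,128,69.6)
c=optics.camera_params("wrist")
p,d=optics.get_image("wrist");cv2.imwrite("pics/w5.png",p[:,:,::-1])
for n in("wedge","block"):
    for r in models.masks_of("wrist",n)[:1]:
        P=unproj("wrist",d,r["region"],c); zt=np.percentile(P[:,2],90);Q=P[abs(P[:,2]-(148 if n=="wedge" else 60))<6]
        print(n,r["conf"],zt,cv2.minAreaRect(Q[:,:2].astype(np.float32)))
```

```text
at [400.3 220.2 229.8] rot [180.   -0.   69.4] shift m [ 0.0032 -0.003   0.1018] roll -0.004 t 31.9 F [-0.3  0.3  0.1] op 0.999 0.0
wedge 0.61 148.05451849184703 ((401.25726318359375, 226.77122497558594), (43.12764358520508, 40.05918884277344), 69.61589813232422)
block 0.9 60.41937045616527 ((393.76373291015625, 206.617919921875), (64.33232116699219, 74.21041870117188), 69.38741302490234)
```

View pics/w5.png

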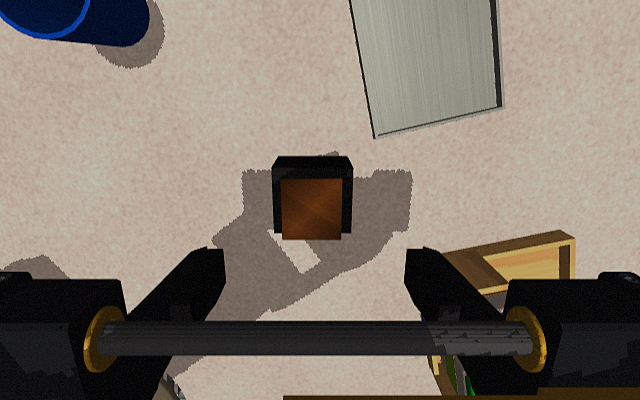

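The wedge top at (312,208) lies square between the fingers. Grasping.

Emit:
servo_tool --claw '[-1,-1,-1,-1,-1,-1,0,0.5]' --pt "0.003 -0.002 0.025" --pt "0.003 -0.002 0.05" --pt "0.003 -0.002 0.075" --pt "0.003 -0.002 0.095" --pt "0.003 -0.002 0.102" --pt "0.003 -0.002 0.102" --pt "0.003 -0.002 0.102" --pt "0.003 -0.002 0.102" --roll '[0,0,0,0,0,0,0,0]'

```text
t: 32.72
ee_pos: [399.5, 224.4, 128.9]
tcp_rot: [179.9, -0.1, 69.4]
force: [0.5, 0.3, 0.1]
opening: 0.872
finger_force: 0.0
```

Emit:
servo_tool --claw '[1,1,1,1,1,1,1,1]' --pt "0 0 0" --pt "0 0 0" --pt "0 0 0" --pt "0 0 0" --pt "0 0 0" --pt "0 0 0" --pt "0 0 0" --pt "0 0 0" --roll '[0,0,0,0,0,0,0,0]'

```text
t: 33.38
ee_pos: [398.7, 224.4, 127.8]
tcp_rot: [180.0, -0.0, 69.4]
force: [-0.1, 0.3, 2.0]
opening: 0.45
finger_force: 30.0
```

Run:
```python
from h import *
go(398.6,224.2,250,69.6)
```

```text
at [398.7 224.4 127.8] rot [180.   -0.   69.4] shift m [-0.0002 -0.     -0.1222] roll -0.004 t 33.4 F [-0.1  0.3  2. ] op 0.45 30.0
```

Emit:
servo_tool --claw '[1,1,1,1,1,1,1,1]' --pt "0 0 -0.01" --pt "0 0 -0.03" --pt "0 0 -0.05" --pt "0 0 -0.07" --pt "0 0 -0.09" --pt "0 0 -0.11" --pt "0 0 -0.13" --pt "0 0 -0.135" --roll '[0,0,0,0,0,0,0,0]'

```text
t: 34.05
ee_pos: [399.4, 224.6, 265.2]
tcp_rot: [179.8, -0.1, 69.4]
force: [-0.4, 0.5, -0.3]
opening: 0.451
finger_force: 30.0
```

Run:
```python
from h import *
a=fr((544.2,-8.3),-7.9,-40,80.5);print(a)
go(*a,262,82.1)
```

```text
[515.64390743  76.93379363]
at [399.4 224.6 265.2] rot [ 1.798e+02 -1.000e-01  6.940e+01] shift m [-0.0972  0.1608  0.0032] roll -0.222 t 34.0 F [-0.4  0.5 -0.3] op 0.451 30.0
```

Emit:
servo_tool --claw '[1,1,1,1,1,1,1,1]' --pt "-0.016 0.027 0" --pt "-0.032 0.054 0" --pt "-0.048 0.08 0" --pt "-0.065 0.107 0" --pt "-0.081 0.134 0" --pt "-0.095 0.158 0" --pt "-0.097 0.161 0" --pt "-0.097 0.161 0" --roll '[-0.04,-0.08,-0.12,-0.16,-0.2,-0.222,-0.222,-0.222]'

```text
t: 34.72
ee_pos: [515.4, 75.8, 261.4]
tcp_rot: [-179.9, 0.0, 82.0]
force: [-1.3, 0.4, -1.7]
opening: 0.449
finger_force: 30.0
```

Emit:
servo_tool --claw '[1,1,1,1,1,1,1,1]' --pt "0 0 0" --pt "0 0 0" --pt "0 0 0" --pt "0 0 0" --pt "0 0 0" --pt "0 0 0" --pt "0 0 0" --pt "0 0 0" --roll '[0,0,0,0,0,0,0,0]'

```text
t: 35.38
ee_pos: [515.1, 76.9, 262.7]
tcp_rot: [180.0, -0.0, 82.1]
force: [0.2, 0.4, -1.3]
opening: 0.45
finger_force: 30.0
```

Run:
```python
from h import *
go(515.6,76.9,262,82.1)
c=optics.camera_params("wrist")
p,d=optics.get_image("wrist");cv2.imwrite("pics/w6.png",p[:,:,::-1])
P=unproj("wrist",d,d>0,c)
# to crate frame
a=np.radians(-7.9);R=np.array([[np.cos(a),np.sin(a)],[-np.sin(a),np.cos(a)]])
C=np.c_[(P[:,:2]-[544.2,-8.3])@R.T,P[:,2]]
s=(abs(C[:,0]+45)<25)&(C[:,1]>-10)&(C[:,1]<140)
for z0,z1 in((76,84),(104,112),(115,135),(135,160),(160,190),(190,230)):
    q=C[s&(C[:,2]>z0)&(C[:,2]<z1)]
    if len(q)>5: print(z0,z1,len(q),np.percentile(q[:,1],[1,5,50,95,99]).round(1),q[:,2].mean().round(1))
```

```text
at [515.1  76.9 262.7] rot [180.   -0.   82.1] shift m [0.     0.0005 0.0007] roll 0.0 t 35.4 F [ 0.2  0.4 -1.3] op 0.45 30.0
76 84 470 [58.4 58.7 74.5 77.9 78.1] 79.6
104 112 567 [45.9 50.7 55.3 58.9 59.3] 107.1
135 160 104 [64.5 64.5 66.8 67.6 69. ] 149.2
160 190 282 [69.3 69.5 73.9 77.8 78. ] 175.5
190 230 551 [78.9 79.3 85.1 89.1 89.4] 212.2
```

View pics/w6.png

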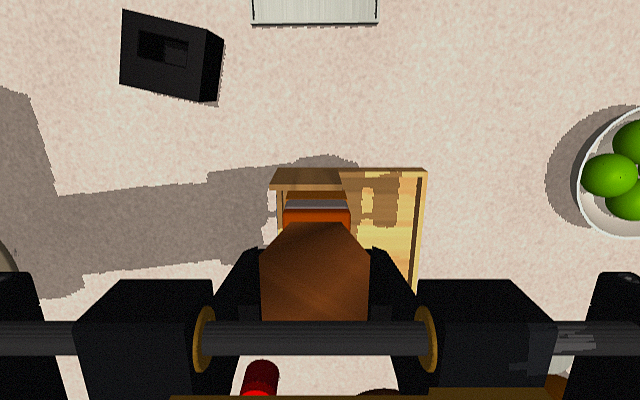

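The thin end shows at (315,225), just over the orange lid's edge. The depth fit says it's tilted about 2° and sits 3 mm too far to -y, so I'm shifting +3 mm and entering gently.

Emit:
servo_tool --claw '[1,1,1,1,1,1,1,1]' --pt "0.003 0 0.005" --pt "0.003 0 0.013" --pt "0.003 0 0.02" --pt "0.003 0 0.027" --pt "0.003 0 0.034" --pt "0.003 0 0.039" --pt "0.003 0 0.043" --pt "0.003 0 0.046" --roll '[0,0,0,0,0,0,0,0]'

```text
t: 36.1
ee_pos: [515.5, 79.8, 216.1]
tcp_rot: [-180.0, 0.0, 82.1]
force: [-0.1, -1.0, -0.7]
opening: 0.451
finger_force: 30.0
```

Emit:
servo_tool --claw '[1,1,1,1,1,1,1,1]' --pt "0 0 0.002" --pt "0 0 0.004" --pt "0 0 0.006" --pt "0 0 0.008" --pt "0 0 0.01" --pt "0 0 0.012" --pt "0 0 0.014" --pt "0 0 0.014" --roll '[0,0,0,0,0,0,0,0]'

```text
t: 36.77
ee_pos: [515.4, 79.8, 202.3]
tcp_rot: [-180.0, 0.0, 82.1]
force: [0.6, 0.1, -1.2]
opening: 0.448
finger_force: 30.0
```

Emit:
servo_tool --claw '[1,1,1,1,1,1,1,1]' --pt "0 0 0.003" --pt "0 0 0.006" --pt "0 0 0.009" --pt "0 0 0.012" --pt "0 0 0.014" --pt "0 0 0.016" --pt "0 0 0.016" --pt "0 0 0.016" --roll '[0,0,0,0,0,0,0,0]'

```text
t: 37.43
ee_pos: [515.6, 79.8, 186.7]
tcp_rot: [-180.0, -0.0, 82.1]
force: [-0.0, 1.1, -0.9]
opening: 0.45
finger_force: 30.0
```

Emit:
servo_tool --claw '[1,1,1,1,1,1,1,1]' --pt "-0.001 0 0.003" --pt "-0.002 0 0.006" --pt "-0.003 0 0.009" --pt "-0.004 0 0.012" --pt "-0.005 0 0.015" --pt "-0.006 0 0.018" --pt "-0.006 0 0.018" --pt "-0.006 0 0.018" --roll '[0,0,0,0,0,0,0,0]'

```text
t: 38.1
ee_pos: [514.6, 73.8, 168.4]
tcp_rot: [-180.0, 0.0, 82.1]
force: [-0.4, 1.0, -0.3]
opening: 0.452
finger_force: 30.0
```

Emit:
servo_tool --claw '[1,1,1,1,1,1,1,1]' --pt "-0.001 0 0.003" --pt "-0.002 0 0.006" --pt "-0.003 0 0.009" --pt "-0.004 0 0.012" --pt "-0.005 0 0.015" --pt "-0.005 0 0.018" --pt "-0.006 0 0.02" --pt "-0.006 0 0.02" --roll '[0,0,0,0,0,0,0,0]'

```text
t: 38.77
ee_pos: [513.8, 67.8, 148.2]
tcp_rot: [-180.0, 0.0, 82.1]
force: [1.2, 1.3, -2.3]
opening: 0.453
finger_force: 30.0
```

Emit:
servo_tool --claw '[1,1,1,1,1,1,1,1]' --pt "-0.001 0 0.002" --pt "-0.001 0 0.004" --pt "-0.002 0 0.006" --pt "-0.002 0 0.008" --pt "-0.003 0 0.01" --pt "-0.003 0 0.01" --pt "-0.003 0 0.01" --pt "-0.003 0 0.01" --roll '[0,0,0,0,0,0,0,0]'

```text
t: 39.43
ee_pos: [513.6, 65.4, 138.5]
tcp_rot: [180.0, -0.1, 82.1]
force: [2.5, 7.8, 0.2]
opening: 0.45
finger_force: 30.0
```

Emit:
servo_tool --claw '[1,1,1,1,1,1,1,1]' --pt "0 0 0.001" --pt "0 0 0.002" --pt "0 0 0.003" --pt "0 0 0.004" --pt "0 0 0.005" --pt "0 0 0.005" --pt "0 0 0.005" --pt "0 0 0.005" --roll '[0,0,0,0,0,0,0,0]'

```text
t: 40.1
ee_pos: [514.2, 65.3, 136.6]
tcp_rot: [179.8, -0.0, 82.1]
force: [-6.3, 6.6, 28.4]
opening: 0.45
finger_force: 30.0
```

```bash
python3 -c "
from h import *
go(515,70,250,82.1)
O=np.array([544.2,-8.3])
for n in('top',):
  p,d=optics.get_image(n);cv2.imwrite('pics/top5.png',cv2.resize(p[130:290,220:420,::-1],None,fx=3.5,fy=3.5))
"
```

```text
at [514.2  65.3 136.6] rot [179.8  -0.   82.1] shift m [ 4.700e-03  1.000e-04 -1.134e-01] roll 0.0 t 40.1 F [-6.3  6.6 28.4] op 0.45 30.0
```

The wedge jammed at a 28 N push with its thin end at about 17 mm. Releasing.

Emit:
servo_tool --claw '[-1,-1,-1,-1,-1,-1,-1,-1]' --pt "0 0 0" --pt "0 0 0" --pt "0 0 0" --pt "0 0 0" --pt "0 0 -0.01" --pt "0 0 -0.04" --pt "0 0 -0.08" --pt "0 0 -0.12" --roll '[0,0,0,0,0,0,0,0]'

```text
t: 40.82
ee_pos: [512.9, 64.8, 255.5]
tcp_rot: [-179.9, 0.0, 82.1]
force: [0.1, 0.5, -0.4]
opening: 0.994
finger_force: 0.0
```

Emit:
servo_tool --claw '[-1,-1,-1,-1,-1,-1,-1,-1]' --pt "0.035 0 0" --pt "0.07 0 0" --pt "0.105 0 0" --pt "0.14 0 0" --pt "0.175 0 0" --pt "0.2 0 0" --pt "0.2 0 0" --pt "0.2 0 0" --roll '[0,0,0,0,0,0,0,0]'

```text
t: 41.48
ee_pos: [540.8, 263.8, 253.8]
tcp_rot: [-180.0, 0.0, 82.2]
force: [-0.6, 0.2, -0.2]
opening: 1.003
finger_force: 0.0
```

Run:
```python
from h import *
go(515,70,250,82.1)
O=np.array([543.8,-7.6]);a=np.radians(-7.9);R=np.array([[np.cos(a),np.sin(a)],[-np.sin(a),np.cos(a)]])
p,d=optics.get_image("top");cv2.imwrite("pics/top6.png",cv2.resize(p[110:310,220:500,::-1],None,fx=2.8,fy=2.8))
for n,z in(("green_canister",108),("orange_canister",108),("wedge",157),("yellow_jar",71),("red_jar",56)):
    for r in models.masks_of("top",n)[:1]:
        P=unproj("top",d,r["region"]);Q=P[abs(P[:,2]-z)<8]
        if len(Q)<5: print(n,r["conf"],"none",np.median(P,0));continue
        b=cv2.minAreaRect(Q[:,:2].astype(np.float32));print(n,round(r["conf"],2),Q[:,2].mean().round(1),[np.round(x,1) for x in b],"crate",(R@(np.array(b[0])-O)).round(1))
```

```text
at [540.8 263.8 253.8] rot [-180.     0.    82.2] shift m [-0.1955  0.0007  0.0038] roll 0.002 t 41.5 F [-0.6  0.2 -0.2] op 1.003 0.0
green_canister 0.68 108.0 [array([498.8, -42.8]), array([60.2, 62.4]), np.float64(82.1)] crate [-39.7 -41.1]
orange_canister 0.59 108.0 [array([507.5,  17.2]), array([63.4, 62.5]), np.float64(81.5)] crate [-39.4  19.6]
wedge 0.76 156.6 [array([513.9,  69.2]), array([42.5, 40.3]), np.float64(82.5)] crate [-40.1  72. ]
yellow_jar 0.61 70.9 [array([ 559.7, -335. ]), array([48.7, 48.1]), np.float64(53.0)] crate [  60.7 -322.1]
red_jar 0.69 55.8 [array([ 396.8, -213.5]), array([48.5, 48.2]), np.float64(43.7)] crate [-117.3 -224.1]
```

View pics/top6.png

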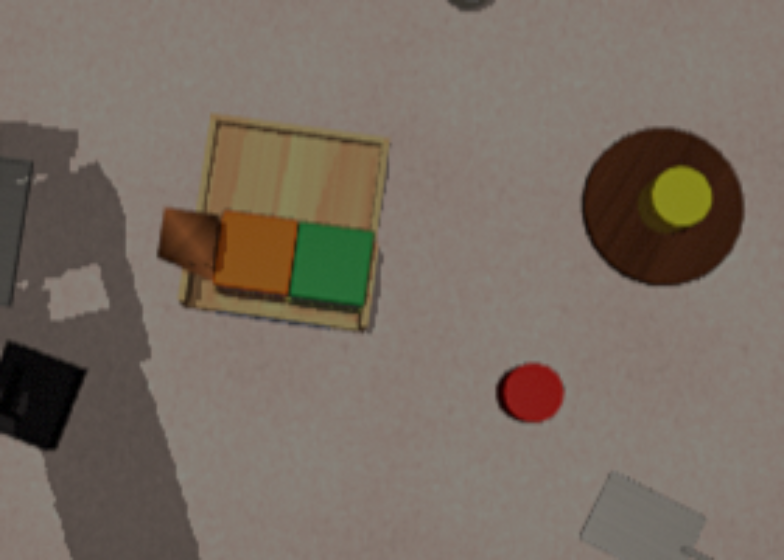

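The wedge at (190,243) is jammed tight and square: origin at crate y ≈ 54, z ≈ 17 mm. The canisters are about 3 and 8 mm from their starts, the jar is on the board at (682,196), and the red jar at (533,392) hasn't moved.

```bash
python3 -c "
from cell import job
print(job.finish_job())"
```

```text
the job is handed in; nothing more can be done
None
```

I handed the job in with every step done: the yellow-lidded jar stands on the board, both canisters are back in the crate about 3 and 8 mm from where they started, and the wedge is jammed in the +y gap with the row tight. The red-lidded jar is untouched, and the hand-in call returned no verdict.

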